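Lock out the tip-up tray, unload its discs, restore it

TASK

Empty the powered tip-up tray safely: turn the isolator's handle fully to off and then swing its lockout hasp fully out; then tip the tray up by its bar handle until every brass disc in it has slid down its groove into the notched corner at the far end, and let the tray down gently until it is level. Lay all the discs flat on the loose square grey plate, each wholly on the plate and about 1 cm or more clear of the others. When they are all there, put it back in service: fold the hasp fully in again, then turn the handle fully back to on; the hasp may only be out while the handle is at off. Leave the bottle, jar and screwdriver alone.

Things in the scene. Friction and masses are not known exactly. Their poses are not given: they have to be found in the camera images.
- isolator: grey isolator box 130 (x) x 110 (y) x 75 high on the bench, fixed; origin at the centre of its underside. Its handle turns about the vertical through this origin.
- handle_grip (a point): grip point of the isolator's black bar handle, on its turning axis 106 mm above the bench. The bar is 64 long x 14 wide x 36 high (83 to 119 mm above the bench), over a fixed round collar (r 28, top 83 mm above the bench). The bar lies along this frame's x axis; the frame turns with it.
- handle (a joint): turn of the isolator handle, rad: 0 = on (bar along the box's x), 1.57 = off, at the stop (bar along the box's y). It turns clockwise seen from above; stiff (about 0.12 N m) and stays where left.
- hasp_stud (a point): upright round stud (diameter 12, standing 81 to 121 mm above the bench) at the free end of the hasp, a flat steel strap lying on top of the isolator box (strap top 81 mm above the bench). The point lies on the stud's axis 107 mm above the bench.
- hasp_pivot (a point): point on the hasp's vertical hinge axis, level with hasp_stud and 58 mm from it, fixed on the box at x +52, y +28 mm. Axes as the box's.
- hasp (a joint): swing of the hasp, rad: 0 = stowed (strap runs from the pivot to the box's -y), 1.57 = fully out (strap runs to the box's +x, jutting out over the box edge). Grows anticlockwise seen from above; light friction, stays where left.
- tipper: fixed white base of the tip-up tray, footprint 200 x 260, origin on the bench; +x is the far (hinge) end, the tray's handle is at the -x end. The grooves run along x, spaced 58 mm along y.
- tray_hinge (a point): middle of the tray's hinge axis, which runs along this frame's y (same axes as tipper), at tipper x +100 mm, 50 mm above the bench (level with the tray's floor). Fixed.
- tray_handle (a point): middle of the tray's round bar handle (diameter 10, 130 long along the tray's y). In the tray's frame it lies 217 mm to -x of the hinge axis and 22 mm above it; at rest 72 mm above the bench, free space of 25 mm each side and below. It goes round the hinge as the tray tips.
- tray (a joint): tip of the tray, rad: 0 = level at rest, 0.65 = upper stop, handle end up. Weighs 0.5 kg and falls back when let go. Discs slide down at about 0.25 to 0.4 rad.
- pocket1 (a point): where the centre of disc 1 comes to rest against the V-shaped corner stop at the far end of groove 1 (tipper y +87 mm); moves with the tray. Groove 1 is at +y, 4 at -y. Grooves are 34 wide with ribs 8 high between; beside each pocket (to tray +y and -y) the floor and ribs are cut away for fingers: the disc rests on a 20 wide tongue, 28 mm free to the next disc, 38 mm free below the tray floor down to the base. Tray floor 2.5 mm below this point; stops 6 high.
- pocket2 (a point): where the centre of disc 2 comes to rest against the V-shaped corner stop at the far end of groove 2 (tipper y +29 mm); moves with the tray. Groove 1 is at +y, 4 at -y. Grooves are 34 wide with ribs 8 high between; beside each pocket (to tray +y and -y) the floor and ribs are cut away for fingers: the disc rests on a 20 wide tongue, 28 mm free to the next disc, 38 mm free below the tray floor down to the base. Tray floor 2.5 mm below this point; stops 6 high.
- pocket3 (a point): where the centre of disc 3 comes to rest against the V-shaped corner stop at the far end of groove 3 (tipper y -29 mm); moves with the tray. Groove 1 is at +y, 4 at -y. Grooves are 34 wide with ribs 8 high between; beside each pocket (to tray +y and -y) the floor and ribs are cut away for fingers: the disc rests on a 20 wide tongue, 28 mm free to the next disc, 38 mm free below the tray floor down to the base. Tray floor 2.5 mm below this point; stops 6 high.
- pocket4 (a point): where the centre of disc 4 comes to rest against the V-shaped corner stop at the far end of groove 4 (tipper y -87 mm); moves with the tray. Groove 1 is at +y, 4 at -y. Grooves are 34 wide with ribs 8 high between; beside each pocket (to tray +y and -y) the floor and ribs are cut away for fingers: the disc rests on a 20 wide tongue, 28 mm free to the next disc, 38 mm free below the tray floor down to the base. Tray floor 2.5 mm below this point; stops 6 high.
- disc1_center (a point): centre of the thin brass disc in groove 1: diameter 30, 5 thick, 28 g, z along its axis. May be absent (None): 2 to 4 of the four are there.
- disc2_center (a point): centre of the thin brass disc in groove 2: diameter 30, 5 thick, 28 g, z along its axis. May be absent (None): 2 to 4 of the four are there.
- disc3_center (a point): centre of the thin brass disc in groove 3: diameter 30, 5 thick, 28 g, z along its axis. May be absent (None): 2 to 4 of the four are there.
- disc4_center (a point): centre of the thin brass disc in groove 4: diameter 30, 5 thick, 28 g, z along its axis. May be absent (None): 2 to 4 of the four are there.
- plate_top (a point): centre of the top face of the loose square grey plate, 180 x 180 x 6 thick, 0.9 kg, flat on the bench; x and y along its edges. It may get knocked aside.
- bottle: bystander: capped glass bottle, r 36, 130 high; origin under its centre.
- jar: bystander: white jar, r 30, 70 high; origin under its centre.
- driver: bystander: screwdriver lying on the bench.

How it is judged (in metres and radians):
On the way, in this order (a step that is already met when the one before it is completed fails the run):
1. the isolator handle is turned fully to off (value of joint handle above 1.45 rad), for 0.2 s.
2. the lockout hasp is swung fully out (value of joint hasp above 1.35 rad), for 0.2 s.
3. the tray is tipped up and every disc has slid down into its corner (value of joint tray above 0.2 rad and distance between disc1_center and pocket1 below 0.008 m and distance between disc2_center and pocket2 below 0.008 m and distance between disc3_center and pocket3 below 0.008 m and distance between disc4_center and pocket4 below 0.008 m), for 0.2 s.
4. the tray is let down level again (value of joint tray below 0.04 rad), for 0.2 s.
5. all the discs lie flat and apart on the plate (x of disc1_center in the frame of plate_top between -0.08 and 0.08 m and y of disc1_center in the frame of plate_top between -0.08 and 0.08 m and z of disc1_center in the frame of plate_top between 0.0005 and 0.0055 m and angle between each of disc1_center, disc2_center, disc3_center, disc4_center's own z axis and vertical below 0.12 rad and linear speed of each of disc1, disc2, disc3, disc4 below 0.02 m/s and horizontal distance between disc1_center and disc2_center above 0.038 m and horizontal distance between each of disc1_center, disc2_center and disc3_center above 0.038 m and horizontal distance between each of disc1_center, disc2_center, disc3_center and disc4_center above 0.038 m and x of disc2_center in the frame of plate_top between -0.08 and 0.08 m and y of disc2_center in the frame of plate_top between -0.08 and 0.08 m and z of disc2_center in the frame of plate_top between 0.0005 and 0.0055 m and x of disc3_center in the frame of plate_top between -0.08 and 0.08 m and y of disc3_center in the frame of plate_top between -0.08 and 0.08 m and z of disc3_center in the frame of plate_top between 0.0005 and 0.0055 m and x of disc4_center in the frame of plate_top between -0.08 and 0.08 m and y of disc4_center in the frame of plate_top between -0.08 and 0.08 m and z of disc4_center in the frame of plate_top between 0.0005 and 0.0055 m), for 0.2 s.
6. the hasp is folded in again (value of joint hasp below 0.18 rad), for 0.2 s.
7. the handle is turned back to on (value of joint handle below 0.12 rad), for 0.2 s.
At the end, for the whole second after the job is handed in: Handle within 0.12 rad of on, hasp folded in to under 0.18 rad, tray level (under 0.04 rad), and every disc present flat and at rest on the square grey plate, its centre within 80 mm of the plate's centre along both edges, centres of any two discs over 38 mm apart (all of step 5 and value of joint handle below 0.12 rad and value of joint hasp below 0.18 rad and value of joint tray below 0.04 rad); the robot touches nothing.
It fails at once if the hasp is out while the handle is not at off (value of joint hasp above 0.35 rad and value of joint handle below 1.4 rad).
It fails at once if the tray is let fall (velocity of joint tray below -4 rad/s).
It fails at once if the capped lab bottle is disturbed (distance of bottle from where it was at the start of the episode above 0.03 m).
It fails at once if the white jar is disturbed (distance of jar from where it was at the start of the episode above 0.03 m).
It fails at once if the screwdriver is disturbed (distance of driver from where it was at the start of the episode above 0.03 m).
Of disc1, disc2, disc3, disc4 only 2 to 4 are there at a start; the rules pass over those that are not, and their reading is None.
At some moment in a run one of plate may be knocked a few centimetres aside while the robot is not near it.
It also fails if it takes over 210 s, if anything falls off the work surface, if the arm or the gripper's body presses on something with over 40 N, if the wrist force passes 120 N, or if a joint passes its speed limit or range.

ROBOT

A 6-joint arm with a two-finger parallel gripper is mounted at the origin on the work surface. World frame = base frame: x ahead of the robot, y to its left, z up, the work surface at z = 0. Lengths are in m, angles in degrees, forces in N, time in s.
With the tool pointing down it reaches from about 0.35 to 0.875 m from the base axis. Payload 4.2 kg.
Tool frame: the origin (TCP) lies midway between the tips of the shut fingers; the grasp point (between the pads) lies 19 mm behind it; x points along the fingers, y is the direction in which the jaws open and shut, and the axes are right-handed (so a half turn about x gives the same grasp; the last joint's range is limited). The gripper opens to 85 mm and grips with 20 to 120 N. Pads are 22 mm wide; open, the fingers measure 114 mm over their backs; the gripper's body (76 mm by 85 mm) begins 54 mm behind the grasp point. The pads swing forward as they close: fully open they stand 13 mm farther back than shut.
Start: joints at [-51.417, 22.042, 0.453, 0, -68.411, -14.817], TCP at [0.252, -0.572, 0.231] pointing down, gripper open.
Joint ranges: [-179.83, 179.83], [-69.29, 118.12], [-61.27, 80.66], [-181.25, 117.63], [-171.15, -9.14], [-177.46, 177.46]. Speed limits (degrees/s): [159.86, 159.86, 180, 180, 180, 180].

INTERFACE

Orientations are given as a 3x3 rotation matrix whose columns are the frame's x, y, z axes.
In Python, from cell import move_ptp, move_straight, move_j, move_gripper, sleep, ik, get_state, get_image, MotionError, hand_in gives the robot as it stands. Calls block until the motion is done:
- move_ptp(position, orientation): joint-space move of the TCP to a pose.
- move_straight(position, orientation=None, feed=0.15, stop_force=None): straight line of the TCP; orientation=None keeps the orientation; feed is the mean speed in m/s. With stop_force (N) it stops when the force on the tool has changed by that much, and returns True; else False.
- move_j(angles): joint-space move.
- move_gripper(opening, grasp_force=None): finger opening in m; grasp_force is the grip in N (None keeps the last); returns when the fingers have stopped.
- sleep(seconds).
- ik(position, orientation): joint angles nearest the present ones, or None.
- get_state(): the state.
- get_image(name): name is "scene" or "top" or "wrist"; returns a dict with "color" (400x640x3 uint8, blue, green, red), "fx", "fy", "cx", "cy" (pixels), "rvec" (rotation vector, rad) and "tvec" (3), from world to camera coordinates, as OpenCV has them. Camera axes: x right, y down, z forward; pixel columns grow to the right and rows downward; lengths in m; the calibration is good to about 2 mm. A picture is of the moment at which its call begins. There is no depth.
A pose or a line that the arm cannot do raises MotionError and nothing moves.
- hand_in(): hands the job in, once; it reports no verdict.
The state is a dict: "time": time; "joint_pos": joint angles; "joint_vel": joint speeds; "joint_efforts": joint torques, N m; "eef_pos": TCP position; "eef_rot": TCP orientation; "force": force on the tool from outside, world axes, zero at the start; "moment": the same for the moment, N m; "width": finger opening in m.
Only numpy, scipy, OpenCV 4.12 (cv2) and the standard library are available. Lean on these libraries where they do the work, as an engineer would, in place of code of your own. Each camera call takes 0.05 s, during which the arm holds its last target. There are 200 camera calls.

## Working session

There is one attempt and no reset: what is moved stays moved. The work goes in short steps, each a Python script; the robot and the scene stay as the last script left them, time stands still between calls to the robot, and variables do not carry over. Pictures are saved under pics/ and viewed, about 12 in all and at most 16, crops included, and the job is handed in when it is done.

```bash
ls; mkdir -p pics; cat > h.py <<'E'
import numpy as np, cv2
from cell import *
def cam(im):
    R=cv2.Rodrigues(np.array(im["rvec"],float))[0]; t=np.array(im["tvec"],float).ravel()
    K=np.array([[im["fx"],0,im["cx"]],[0,im["fy"],im["cy"]],[0,0,1.]]); return K,R,t
def px2w(im,uv,z):
    K,R,t=cam(im); o=-R.T@t; d=R.T@np.linalg.inv(K)@np.array([uv[0],uv[1],1.])
    return o+d*(z-o[2])/d[2]
def w2px(im,p):
    K,R,t=cam(im); q=K@(R@np.array(p,float)+t); return q[:2]/q[2]
def down(a):  # tool x down, jaw axis (y) at yaw a deg
    a=np.radians(a); x=np.array([0,0,-1.]); y=np.array([np.cos(a),np.sin(a),0]); return np.stack([x,y,np.cross(x,y)],1)
E
python3 - <<'E'
from h import *
import pickle
for n in ("top","scene"):
    im=get_image(n); pickle.dump(im,open(n+".pkl","wb")); cv2.imwrite(f"pics/{n}0.png",im["color"]); K,R,t=cam(im); print(n,K[0,0],-R.T@t,R[2])
print(get_state())
E
```

```text
pics
top 469.2414123159956 [0.4771389  0.01630911 1.16387383] [ 0.10862781 -0.00507384 -0.99406954]
scene 498.71302364330376 [1.4731885  0.16195552 0.98391004] [-0.69763159 -0.13125375 -0.70433132]
{'time': 0.1, 'joint_pos': array([-5.14176274e+01,  2.20874954e+01,  3.89609847e-01, -2.39437147e-02,
       -6.84101816e+01, -1.48177088e+01]), 'joint_vel': array([-0.00273764, -0.05017212,  0.15086097,  0.11023223,  0.0680622 ,
       -0.00495552]), 'joint_efforts': array([-2.00279988e-03, -3.93318987e+01,  1.88928384e+01,  4.19802994e+00,
       -2.57133062e-03, -3.40428166e-07]), 'eef_pos': array([ 0.25169028, -0.5715384 ,  0.23033618]), 'eef_rot': array([[-8.72488324e-04, -4.02839024e-01,  9.15270430e-01],
       [ 1.71671834e-03,  9.15268826e-01,  4.02839955e-01],
       [-9.99998146e-01,  1.92273469e-03, -1.07000225e-04]]), 'force': array([-0.36718651, -0.2758313 , -0.38767322]), 'moment': array([ 0.05323971,  0.03514108, -0.00196989]), 'width': 0.08571194693114509}
```

View pics/top0.png

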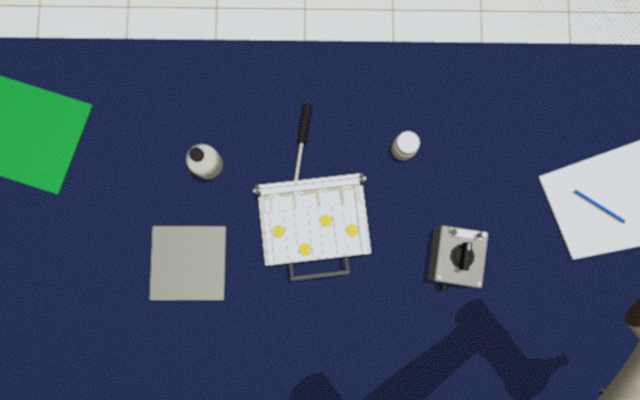

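View pics/scene0.png

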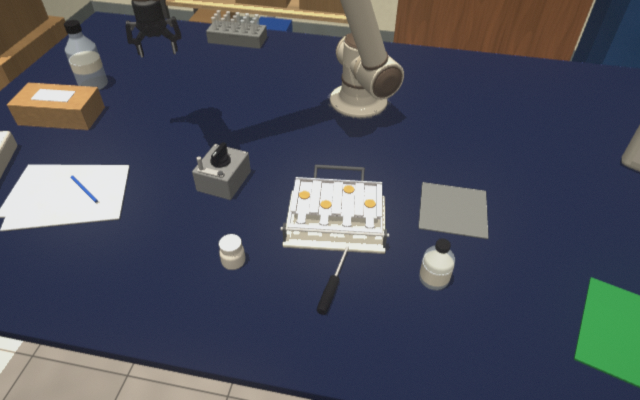

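The top view shows world +x pointing up and +y to the left. All four discs are present, near (279,231), (305,249), (326,220) and (352,230). The tray is around (315,220), the plate around (188,263) and the isolator around (460,257). I'll enlarge the top view next.

```bash
python3 - <<'E'
from h import *
import pickle
im=pickle.load(open("top.pkl","rb"))["color"]
a=cv2.resize(im[165:295,245:385],None,fx=5.7,fy=4.6,interpolation=cv2.INTER_CUBIC) if 0 else cv2.resize(im[168:292,245:385],None,fx=4.7,fy=4.7,interpolation=cv2.INTER_CUBIC)
b=cv2.resize(im[215:300,420:500],None,fx=7,fy=7,interpolation=cv2.INTER_CUBIC)
cv2.imwrite("pics/tip.png",a);cv2.imwrite("pics/iso.png",b)
s=pickle.load(open("scene.pkl","rb"))["color"]
cv2.imwrite("pics/isos.png",cv2.resize(s[135:205,180:260],None,fx=7,fy=7,interpolation=cv2.INTER_CUBIC))
g=im[215:310,140:240].astype(int); m=((abs(g[...,0]-g[...,2])<25)&(g[...,2]>90)).astype(np.uint8)
c=max(cv2.findContours(m,0,1)[0],key=cv2.contourArea); print(cv2.boxPoints(cv2.minAreaRect(c))+[140,215])
E
```

```text
[[148.89538193 299.96307373]
 [150.2159996  224.68799782]
 [225.57878113 226.01015472]
 [224.25816345 301.28523254]]
```

View pics/tip.png

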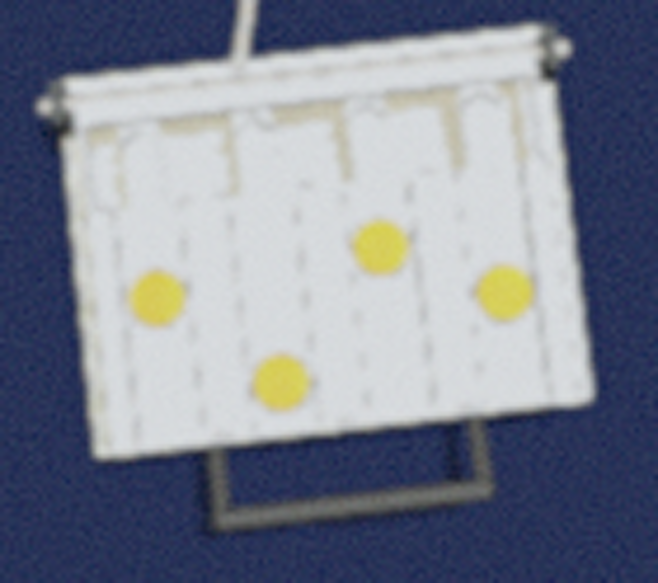

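View pics/iso.png

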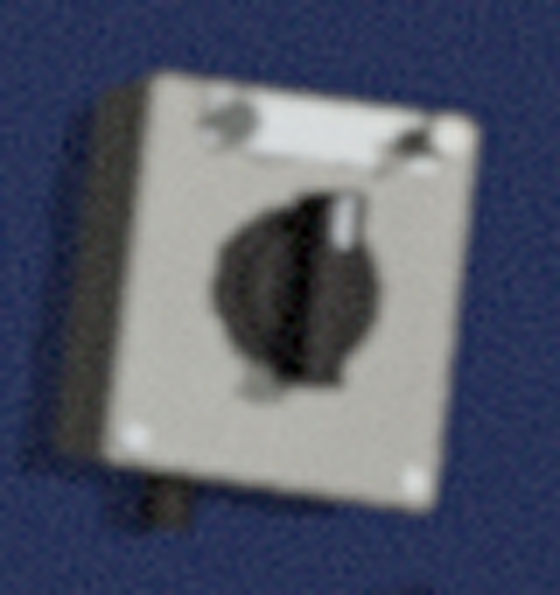

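View pics/isos.png

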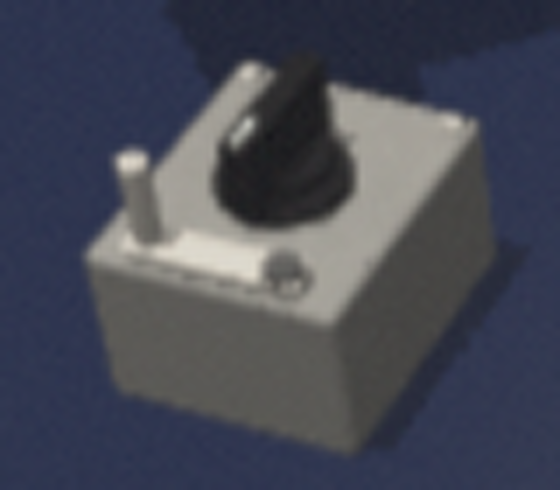

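The crops show box top corners at (152,72), (480,120), (433,512) and (105,462), with the hasp stowed and its stud at the upper right. In the tray crop the hinge pins are at (47,107) and (562,47), and the bar ends at (215,522) and (490,490).

```bash
python3 - <<'E'
from h import *
import pickle
im=pickle.load(open("top.pkl","rb"));sc=pickle.load(open("scene.pkl","rb"))
W=lambda x,y,s,o,z:px2w(im,((x+.5)/s-.5+o[0],(y+.5)/s-.5+o[1]),z)
C=np.array([W(x,y,7,(420,215),.075) for x,y in [(152,72),(480,120),(433,512),(105,462)]])
c=C.mean(0); ex=(C[0]+C[1]-C[2]-C[3])[:2]; ey=(C[0]+C[3]-C[1]-C[2])[:2]
print("iso",c,np.linalg.norm(ex)/2,np.linalg.norm(ey)/2,np.degrees(np.arctan2(ex[1],ex[0])),np.degrees(np.arctan2(ey[1],ey[0]))-90)
o=(245,168)
h1,h2=W(47,107,4.7,o,.05),W(562,47,4.7,o,.05); b1,b2=W(217,522,4.7,o,.072),W(490,490,4.7,o,.072)
d=(h1-h2)[:2]; db=(b1-b2)[:2]
print("hinge",(h1+h2)/2,np.linalg.norm(d),np.degrees(np.arctan2(d[1],d[0]))-90,"bar",(b1+b2)/2,np.linalg.norm(db),np.degrees(np.arctan2(db[1],db[0]))-90, np.linalg.norm(((h1+h2)/2-(b1+b2)/2)[:2]))
for p in [(157,298),(281,383),(380,247),(504,293)]:
    w=W(*p,4.7,o,.0525); r=w-(h1+h2)/2; e=d/np.linalg.norm(d); f=np.array([e[1],-e[0]]); print(w, r[:2]@f, r[:2]@e)
P=np.array([px2w(im,p,.006) for p in [(148.9,300),(150.2,224.7),(225.6,226),(224.3,301.3)]]);print("plate",P.mean(0),[np.linalg.norm(P[i]-P[i-1]) for i in range(4)],P)
# scene check
a=np.radians(np.degrees(np.arctan2(ex[1],ex[0])));R=np.array([[np.cos(a),-np.sin(a)],[np.sin(a),np.cos(a)]])
for q,z in [((52,28),.081),((52,-30),.121),((0,0),.119),((65,55),.075)]:
    w=np.r_[c[:2]+R@np.array(q)/1e3,z]; u=w2px(sc,w);v=w2px(im,w); print(q,w,"scenecrop",(u-[180,135])*7,"isocrop",(v-[420,215])*7)
E
```

```text
iso [ 0.49032842 -0.31696531  0.075     ] 0.13009807226726605 0.10926103396567052 -8.289261219157929 -8.023280790987016
hinge [0.65998467 0.03647306 0.05      ] 0.26492241085709445 7.234871974808996 bar [0.44363317 0.01004069 0.072     ] 0.13480775518718738 7.066702408030807 0.21796018872965833
[0.5461439  0.10989227 0.0525    ] -0.10368820447421546 0.0871714339643792
[0.50393954 0.04690214 0.0525    ] -0.15348932768850093 0.02999790522807223
[ 0.57288805 -0.00236046  0.0525    ] -0.09129375743412732 -0.027555649215264457
[ 0.55011884 -0.0651039   0.0525    ] -0.12178341061186163 -0.08693205168053549
plate [0.46962677 0.33443116 0.006     ] [np.float64(0.18278418818737138), np.float64(0.18313628847043964), np.float64(0.18597019453113287), np.float64(0.1831585555604948)] [[0.37895395 0.42387458 0.006     ]
 [0.56200816 0.429357   0.006     ]
 [0.56034457 0.24339425 0.006     ]
 [0.37720039 0.24109881 0.006     ]]
(52, 28) [ 0.54582195 -0.29675471  0.081     ] scenecrop [287.34882683 271.18815368] isocrop [229.88627186 117.81713402]
(52, -30) [ 0.53746005 -0.35414878  0.121     ] scenecrop [136.73787798 157.71353026] isocrop [446.70988978 137.90110536]
(0, 0) [ 0.49032842 -0.31696531  0.119     ] scenecrop [273.02710013  97.76281482] isocrop [331.92075589 285.87084671]
(65, 55) [ 0.56257875 -0.27191101  0.075     ] scenecrop [336.63255612 320.67747142] isocrop [149.0197649   67.98725748]
```

All measurements agree with the given sizes: the box is 130 × 109, hinge to bar is 218 mm, and the discs sit at y ±87 and ±29. Next is the isolator.

```bash
cat >> h.py <<'E'
def rot(a):
    a=np.radians(a); return np.array([[np.cos(a),-np.sin(a)],[np.sin(a),np.cos(a)]])
ISO=np.array([.4903,-.3170]); IA=-8.2
def iso(x,y,z): return np.r_[ISO+rot(IA)@np.array([x,y])/1e3,z]
TA=7.15; HINGE=np.array([.6600,.0365])
def tip(x,y,z): return np.r_[HINGE+rot(TA)@np.array([x,y]),z]  # relative to hinge, m
def st(msg=""):
    s=get_state(); print(msg,"t%.1f"%s["time"],"pos",s["eef_pos"].round(4),"F",s["force"].round(1),"M",s["moment"].round(2),"w %.4f"%s["width"],"j6 %.0f"%s["joint_pos"][5])
def save(n,f,box=None,s=1):
    im=get_image(n); c=im["color"]
    if box: c=c[box[1]:box[3],box[0]:box[2]]
    cv2.imwrite("pics/"+f,cv2.resize(c,None,fx=s,fy=s,interpolation=cv2.INTER_CUBIC)); return im
E
python3 - <<'E'
from h import *
g=iso(0,0,.25)
for b in (81.8,-98.2):
    q=[ik(iso(0,0,.09),down(b+d)) for d in (0,-45,-92)]; print(b,[None if k is None else k.round(0)[[3,5]] for k in q])
q0=ik(iso(0,0,.09),down(81.8)); b=81.8 if q0 is not None and abs(q0[5])<170 and abs(ik(iso(0,0,.09),down(-10.2))[5])<170 else -98.2
print(b)
move_ptp(g,down(b)); move_gripper(.05,60); move_straight(iso(0,0,.09),feed=.1); st("at")
move_gripper(0,60); st("grip")
for d in list(range(-10,-91,-10))+[-92]:
    move_ptp(iso(0,0,.09),down(b+d))
st("turned"); sleep(.3); move_gripper(.045); st("rel"); move_straight(g,feed=.15)
save("top","iso1.png",(420,215,500,300),5)
E
```

```text
81.8 [array([  0., -81.]), array([   0., -126.]), array([   0., -173.])]
-98.2 [array([ 0., 99.]), array([ 0., 54.]), array([0., 7.])]
-98.2
at t4.0 pos [ 0.4907 -0.3172  0.0907] F [-0.3 -0.6  0.7] M [ 0.01 -0.03  0.01] w 0.0501 j6 99
grip t4.4 pos [ 0.4903 -0.3181  0.0906] F [-1.6 -4.1  1.1] M [-1.21  0.33 -0.15] w 0.0126 j6 99
turned t7.3 pos [ 0.4914 -0.3175  0.0906] F [-0.2 -6.5  3.1] M [-1.59 -0.27  0.92] w 0.0127 j6 7
rel t8.0 pos [ 0.4898 -0.3164  0.0894] F [-1.  -0.9 -0.2] M [-0.01 -0.01 -0.01] w 0.0452 j6 7
```

View pics/iso1.png

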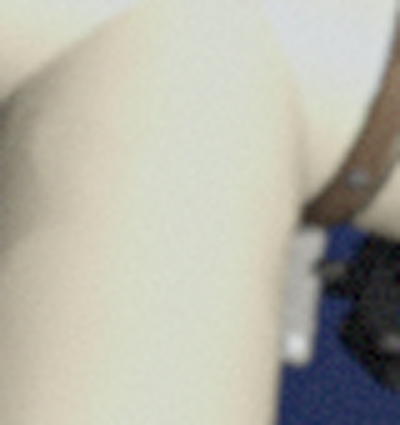

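The arm blocks the top view, but the 0.92 N·m moment suggests the handle reached its stop. I'll check with the wrist camera before moving the hasp.

```bash
python3 - <<'E'
from h import *
im=save("wrist","w1.png"); 
for p in [(0,32,119),(0,-32,119),(52,28,81),(52,-30,121)]: print(p,w2px(im,iso(p[0],p[1],p[2]/1e3)).round())
for a in (36.8,-143.2): print(a,[k if k is None else k.round()[5] for k in (ik(iso(52,-30,.088),down(a)),ik(iso(110,28,.088),down(a)))])
E
```

```text
(0, 32, 119) [320. 228.]
(0, -32, 119) [317. 156.]
(52, 28, 81) [268. 212.]
(52, -30, 121) [255. 161.]
36.8 [np.float64(-124.0), np.float64(-130.0)]
-143.2 [np.float64(56.0), np.float64(50.0)]
```

View pics/w1.png

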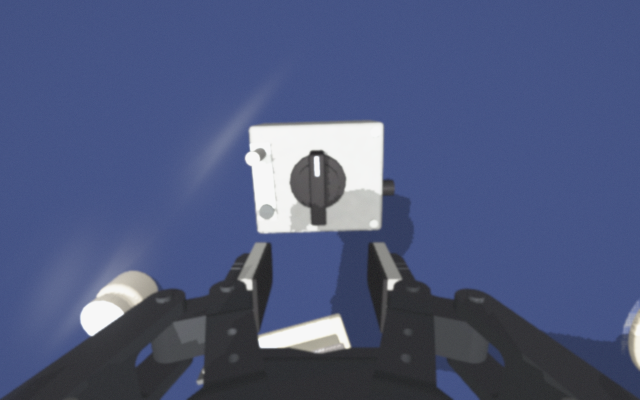

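The wrist view shows the bar from (317,152) to (319,224), lying along the box's y, so the handle is off. The stud top is at (253,159), within 2 px of the prediction. Now I'll swing the hasp out.

```bash
python3 - <<'E'
from h import *
A=-143.2
hp=lambda d,z: iso(52+58*np.sin(np.radians(d)),28-58*np.cos(np.radians(d)),z)
move_ptp(hp(0,.22),down(A)); move_gripper(.045,30); move_straight(hp(0,.089),feed=.1); st("at")
move_gripper(0,30); st("grip")
for d in range(10,91,10): move_straight(hp(d,.089),feed=.06)
move_straight(hp(92,.089),feed=.03); st("out"); sleep(.3)
move_gripper(.045); st("rel"); move_straight(hp(90,.22),feed=.2)
im=save("wrist","w2.png",(100,0,540,300),1.2)
print([((w2px(im,iso(*p))-[100,0])*1.2).round() for p in [(110,28,.121),(52,28,.081)]])
E
```

```text
at t11.8 pos [ 0.5379 -0.3543  0.0898] F [-0.3 -0.1 -0.4] M [-0.02  0.01  0.01] w 0.0448 j6 56
grip t12.2 pos [ 0.5377 -0.354   0.0895] F [0.3 1.4 2.8] M [ 0.36  0.09 -0.  ] w 0.0108 j6 56
out t15.3 pos [ 0.6028 -0.305   0.0893] F [ -1.2 -10.3   3. ] M [-2.68  0.41  0.24] w 0.0109 j6 50
rel t16.1 pos [ 0.6032 -0.3022  0.0884] F [ 0.5 -0.2 -0.1] M [-0.01  0.02  0.01] w 0.0446 j6 50
[array([262., 242.]), array([316., 279.])]
```

View pics/w2.png

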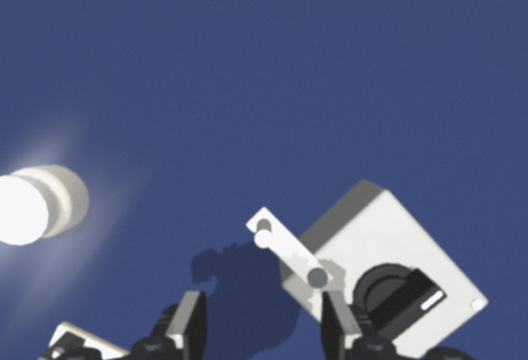

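The stud is at (263,239), against a prediction of (262,242) for fully out, so the hasp is out. Next I'll tip the tray.

```bash
python3 - <<'E'
from h import *
def bar(th,dz=0): c,s=np.cos(th),np.sin(th); return tip(-.217*c+.022*s,0,.05+.022*c+.217*s-.019+dz)
print([(a,ik(bar(0),down(a))) for a in (TA,TA-180)])
a=TA if abs(ik(bar(0),down(TA))[5])<abs(ik(bar(0),down(TA-180))[5]) else TA-180
move_ptp(bar(0,.15),down(a)); move_gripper(.027,60); 
print(move_straight(bar(0),feed=.1,stop_force=8)); st("at"); move_gripper(0,60); st("grip")
for t in np.arange(.05,.56,.05): move_straight(bar(t),feed=.07)
st("up"); sleep(1.2); save("scene","up.png",(260,130,420,270),4)
E
```

```text
[(7.15, array([ 22.27810326,  18.06837024, -37.27049054,   0.        ,
       -34.66113922, 164.87189674])), (-172.85, array([ 22.27810326,  18.06837024, -37.27049054,   0.        ,
       -34.66113922, -15.12810326]))]
False
at t20.2 pos [0.4451 0.0096 0.0535] F [ 0.1 -0.2 -0.1] M [ 0.   -0.03  0.02] w 0.0272 j6 -15
grip t20.5 pos [0.4452 0.0096 0.0535] F [-0.6  0.1  3.4] M [ 0.06  0.04 -0.03] w 0.0079 j6 -15
up t23.9 pos [0.4865 0.0147 0.1636] F [-7.4  3.1  1. ] M [ 0.92  1.98 -0.07] w 0.0078 j6 -14
```

View pics/up.png

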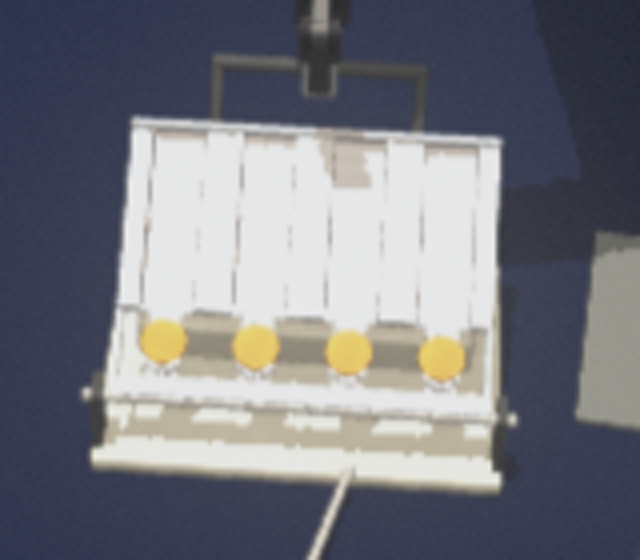

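All four discs, at about (163,341), (256,347), (349,353) and (442,359) in the crop, are against their stops. I'll lower the tray and then locate them.

```bash
cat >> h.py <<'E'
def discs(im,box):
    h=cv2.cvtColor(im["color"],cv2.COLOR_BGR2HSV); m=cv2.inRange(h,(15,90,90),(40,255,255)); 
    n,l,s,c=cv2.connectedComponentsWithStats(m); return [tuple(c[i]) for i in range(1,n) if s[i,4]>25 and box[0]<c[i][0]<box[2] and box[1]<c[i][1]<box[3]]
def plate(im):
    g=im["color"][190:340,90:260].astype(int); m=((abs(g[...,0]-g[...,2])<30)&(g[...,2]>90)).astype(np.uint8)
    m=cv2.morphologyEx(m,cv2.MORPH_OPEN,np.ones((7,7)))
    c=cv2.convexHull(max(cv2.findContours(m,0,1)[0],key=cv2.contourArea)); b=cv2.boxPoints(cv2.minAreaRect(c))+[90,190]
    w=np.array([px2w(im,p,.006) for p in b]); e=w[1]-w[0]; a=np.degrees(np.arctan2(e[1],e[0])); a=(a+45)%90-45
    return w.mean(0)[:2],a,np.linalg.norm(w[1]-w[0]),np.linalg.norm(w[2]-w[1])
E
python3 - <<'E'
from h import *
def bar(th,dz=0): c,s=np.cos(th),np.sin(th); return tip(-.217*c+.022*s,0,.05+.022*c+.217*s-.019+dz)
for t in np.arange(.5,.01,-.05): move_straight(bar(t),feed=.07)
move_straight(bar(0),feed=.02); st("down"); move_gripper(.027); st("rel")
p=bar(0,.2); move_straight(p,feed=.2); move_ptp([.40,-.25,.3],down(-172.85))
im=save("top","lvl.png",(245,168,385,292),4)
for u in discs(im,(240,160,390,300)):
    w=px2w(im,u,.0525); print(np.round(u,1),w.round(4),(rot(TA).T@(w[:2]-HINGE)).round(4))
print(plate(im))
E
```

```text
down t28.9 pos [0.4453 0.0093 0.0557] F [-10.1  -2.8  17.7] M [-0.87  2.45 -0.02] w 0.0075 j6 -15
rel t29.3 pos [0.4463 0.0103 0.0536] F [ 0.2 -0.4  0.6] M [0.04 0.02 0.03] w 0.0269 j6 -15
[347.1 194.6] [ 0.6346 -0.0537  0.0525] [-0.0364 -0.0863]
[322.9 197.3] [0.6277 0.0042 0.0525] [-0.0361 -0.028 ]
[298.9 200. ] [0.6205 0.0615 0.0525] [-0.036   0.0297]
[274.7 202.9] [0.6131 0.1189 0.0525] [-0.0363  0.0876]
(array([0.50160581, 0.29827084]), np.float64(0.4876045203528889), np.float64(0.18545800997106346), np.float64(0.181193424155246))
```

View pics/lvl.png

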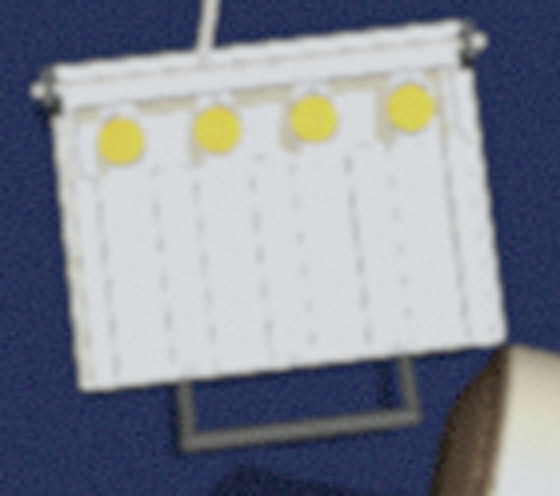

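The tray is level and the discs are in their pockets, 36 mm from the hinge. The plate has been knocked to about (0.502, 0.298), so I'll measure it again before each placement. Before picking, I want a close wrist view of the side clearance around the end discs.

```bash
python3 - <<'E'
from h import *
p=tip(-.036,.088,.22)
a=min((97.15,-82.85),key=lambda a:abs(ik(p,down(a))[5])); print(a,ik(p,down(a)))
move_ptp(p-np.array([.03,0,0]),down(a)); move_gripper(.044,30)
im=save("wrist","w3.png",(120,100,520,400),2)
for y in (.088,.12,.13): print(y,((w2px(im,tip(-.036,y,.05))-[120,100])*2).round())
E
```

```text
-82.85 [ 25.82850233  22.46237981  -0.55695097   0.         -66.98066923
  71.32149767]
0.088 [404. 105.]
0.12 [338. 105.]
0.13 [317. 105.]
```

View pics/w3.png

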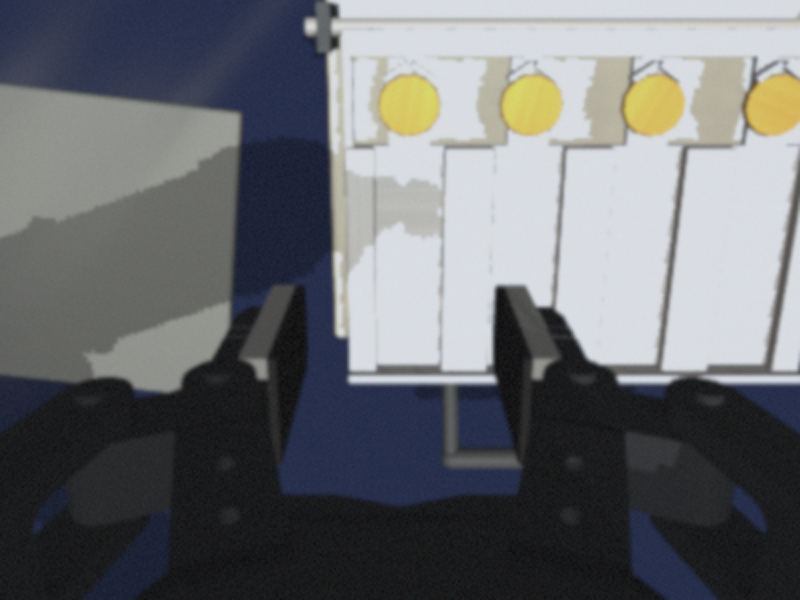

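The disc-to-disc gaps look clear. Disc 1 is at (409,104), and the tray edge is about 28 mm outboard of it, which is tighter. I'll pick inner discs 2 and 3 first, with force-guarded descents.

```bash
cat >> h.py <<'E'
A=-82.85
def pick(y,opn=.044,z=.0475,off=0):
    move_ptp(tip(-.036,y+off,.14),down(A)); move_gripper(opn,40)
    hit=move_straight(tip(-.036,y+off,z),feed=.08,stop_force=6); st("pick hit=%s"%hit)
    if hit: move_straight(tip(-.036,y+off,.14)); return False
    move_gripper(0,40); st("grip"); move_straight(tip(-.036,y+off,.16),feed=.1); st("lift"); return get_state()["width"]>.02
def place(k):
    im=get_image("top"); c,a,l1,l2=plate(im); print("plate",c.round(4),round(a,1),l1.round(3),l2.round(3))
    assert .17<l1<.195 and .17<l2<.195
    d=rot(a)@(np.array([(.045,-.045),(-.045,-.045),(.045,.045),(-.045,.045)][k])); p=c+d
    move_ptp(np.r_[p,.12],down(A)); move_straight(np.r_[p,.025],feed=.12)
    print("hit",move_straight(np.r_[p,.0075],feed=.03,stop_force=5)); st("place"); move_gripper(.046); sleep(.15)
    move_straight(np.r_[p,.13],feed=.15)
E
python3 - <<'E'
from h import *
if pick(.029):
    p=tip(-.036,.029,.2); move_ptp([.45,.0,.25],down(A)); im=get_image("top"); print(plate(im))
E
```

```text
pick hit=False t35.4 pos [0.6212 0.0609 0.0482] F [-0.3  0.3  0.3] M [-0.04  0.01  0.01] w 0.0441 j6 77
grip t35.7 pos [0.6211 0.0609 0.0484] F [-1.3  0.1  4.6] M [-0.01  0.32 -0.01] w 0.0273 j6 77
lift t37.0 pos [0.6202 0.0607 0.1591] F [ 0.4 -0.2 -0.7] M [ 0.01 -0.01  0.  ] w 0.0271 j6 77
(array([0.43980851, 0.29608586]), np.float64(0.48760452035290314), np.float64(0.22007685907836094), np.float64(0.3049150956241289))
```

Disc 2 is gripped: the width reads 27 mm, and the readings run about 2 mm low. The arm got in the way of plate detection there, so I'll look from a clear pose.

```bash
sed -i 's/^    im=get_image("top"); c,a,l1/    move_ptp([.40,-.25,.3],down(A)); im=get_image("top"); c,a,l1/' h.py; python3 - <<'E'
from h import *
place(0)
if pick(-.029): place(1)
move_ptp([.40,-.25,.3],down(A)); im=save("top","pl.png",(130,160,390,310),3)
c,a,*_=plate(im); print(c,a)
for u in discs(im,(90,150,390,320)):
    z=.0085 if u[0]<240 else .0525; w=px2w(im,u,z); print(np.round(u,1),w.round(4),(rot(a).T@(w[:2]-c)).round(4))
E
```

```text
plate [0.5016 0.2983] 0.5 0.185 0.181
hit False
place t42.6 pos [0.5471 0.2537 0.0074] F [-0.2  0.2  0.1] M [-0.01  0.03 -0.05] w 0.0273 j6 57
pick hit=False t46.6 pos [0.6284 0.0034 0.0482] F [-0.8  0.4  0.8] M [ 0.02 -0.04  0.01] w 0.0439 j6 82
grip t46.9 pos [0.6283 0.0033 0.0485] F [-1.7 -0.   4.2] M [-0.    0.28 -0.02] w 0.0273 j6 82
lift t48.2 pos [0.6274 0.0032 0.1591] F [-0.3  0.1  0.5] M [ 0.01 -0.01 -0.01] w 0.0271 j6 82
plate [0.5016 0.2983] 0.5 0.185 0.181
hit False
place t53.2 pos [0.457  0.2529 0.0074] F [ 0.8 -0.4 -0.7] M [0.04 0.01 0.02] w 0.0274 j6 50
[0.50160581 0.29827084] 0.4876045203528889
[347.1 194.6] [ 0.6347 -0.0536  0.0525] [ 0.1301 -0.353 ]
[274.7 202.9] [0.6131 0.119  0.0525] [ 0.1099 -0.1802]
[220.7 231.7] [0.5461 0.2546 0.0085] [ 0.0441 -0.0441]
[219.9 268.5] [0.4562 0.2537 0.0085] [-0.0458 -0.0442]
```

View pics/pl.png

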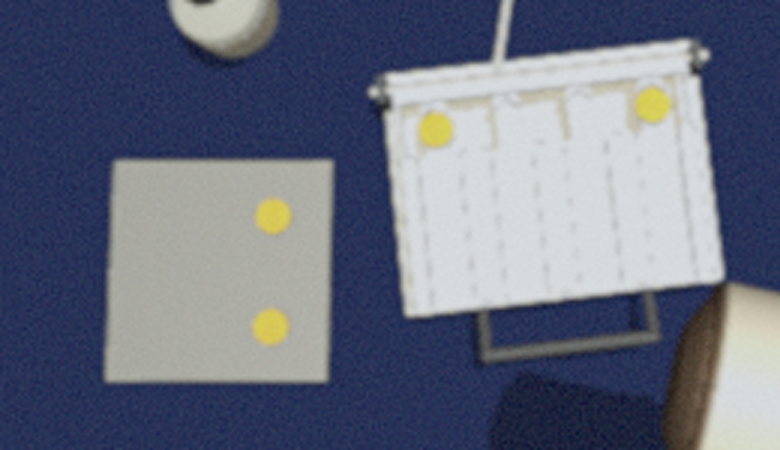

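Discs 2 and 3 lie on the plate at crop (272,216) and (270,327), about 45 mm off its centre as planned. Now disc 4, shifted slightly inward and with a force guard.

```bash
python3 - <<'E'
from h import *
if pick(-.087,.038,off=.0015): place(3)
E
```

```text
pick hit=False t59.5 pos [ 0.6354 -0.0528  0.0482] F [0.5 0.3 0.9] M [ 0.04  0.02 -0.03] w 0.0379 j6 87
grip t59.8 pos [ 0.6355 -0.0528  0.0485] F [-0.9 -0.4  4.1] M [0.06 0.2  0.02] w 0.0271 j6 87
lift t61.0 pos [ 0.6344 -0.0528  0.1591] F [-0.6  0.4 -1.8] M [-0.02  0.01  0.01] w 0.0271 j6 87
plate [0.5016 0.2983] 0.5 0.185 0.181
hit False
place t66.3 pos [0.4563 0.3429 0.0075] F [-0.4 -0.2  0.8] M [ 0.04 -0.05 -0.01] w 0.0270 j6 44
```

```bash
python3 - <<'E'
from h import *
if pick(.087,.038,off=-.0015): place(2)
move_ptp([.40,-.25,.3],down(A)); im=save("top","pl2.png",(130,160,390,310),3)
c,a,l1,l2=plate(im); print(c,a,l1,l2)
for u in discs(im,(90,150,390,320)):
    z=.0085 if u[0]<240 else .0525; w=px2w(im,u,z); print(np.round(u,1),w.round(4),(rot(a).T@(w[:2]-c)).round(4))
st()
E
```

```text
pick hit=False t70.3 pos [0.6141 0.117  0.0482] F [ 0.1 -0.  -0.5] M [-0.   -0.03  0.08] w 0.0379 j6 72
grip t70.6 pos [0.6141 0.1171 0.0485] F [-1.1 -0.7  4.4] M [ 0.07  0.21 -0.01] w 0.0273 j6 72
lift t71.9 pos [0.6131 0.1167 0.1591] F [0.1 0.7 0.2] M [-0.03  0.    0.01] w 0.0270 j6 72
plate [0.5016 0.2983] 0.5 0.185 0.181
hit False
place t77.5 pos [0.5463 0.3437 0.0075] F [ 0.2 -0.1 -1. ] M [-0.01 -0.08  0.  ] w 0.0274 j6 51
[0.50160581 0.29827084] 0.4876045203528889 0.18545800997106346 0.181193424155246
[184.1 231.7] [0.5452 0.3444 0.0085] [0.044  0.0458]
[220.7 231.7] [0.5461 0.2544 0.0085] [ 0.0441 -0.0442]
[219.9 268.5] [0.4562 0.2536 0.0085] [-0.0458 -0.0443]
[182.9 269. ] [0.4542 0.3437 0.0085] [-0.047   0.0458]
 t81.3 pos [ 0.4004 -0.2495  0.2996] F [0.7 0.6 0.6] M [ 0.07 -0.   -0.01] w 0.0459 j6 109
```

View pics/pl2.png

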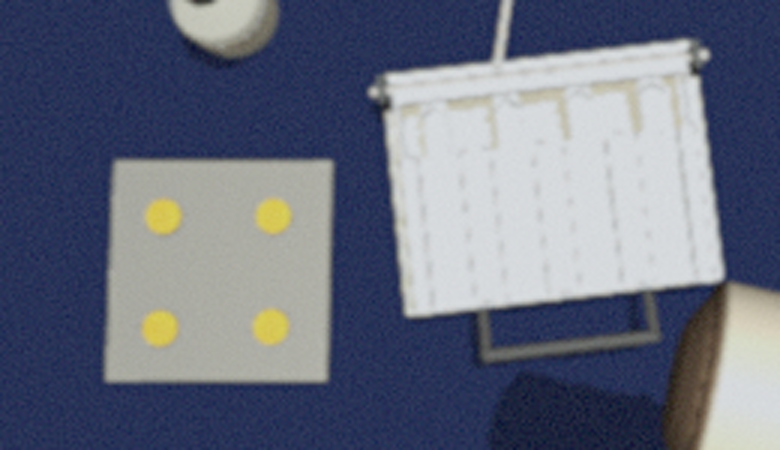

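All four discs lie flat, about 90 mm apart and within 47 mm of the plate centre on both axes. Next I'll restore the isolator, hasp first and then the handle, checking the hasp before turning the handle.

```bash
python3 - <<'E'
from h import *
A=-143.2
hp=lambda d,z: iso(52+58*np.sin(np.radians(d)),28-58*np.cos(np.radians(d)),z)
move_ptp(hp(90,.22),down(A)); move_gripper(.045,30); print(move_straight(hp(90,.089),feed=.1,stop_force=8)); st("at")
move_gripper(0,30); st("grip")
for d in range(80,-1,-10): move_straight(hp(d,.089),feed=.06)
move_straight(hp(-2,.089),feed=.03); st("in"); sleep(.3)
move_gripper(.045); st("rel"); move_straight(hp(0,.22),feed=.2)
move_ptp(iso(0,0,.25),down(-188.2))
im=save("wrist","w4.png")
print([w2px(im,iso(*p)).round() for p in [(52,-30,.121),(52,28,.081)]])
E
```

```text
False
at t83.9 pos [ 0.6037 -0.3052  0.0899] F [-0.1 -0.2 -0.9] M [ 0.01  0.04 -0.04] w 0.0449 j6 50
grip t84.3 pos [ 0.6029 -0.3054  0.0896] F [-2.3 -0.9  2.8] M [-0.28  0.48  0.03] w 0.0109 j6 50
in t87.4 pos [ 0.5365 -0.3537  0.0895] F [ 5.2 -0.3  5.6] M [-0.02 -1.33 -0.03] w 0.0109 j6 56
rel t88.1 pos [ 0.5344 -0.3535  0.088 ] F [-0.1 -0.4  0.5] M [-0.01 -0.02 -0.02] w 0.0448 j6 56
[array([257., 159.]), array([267., 211.])]
```

View pics/w4.png

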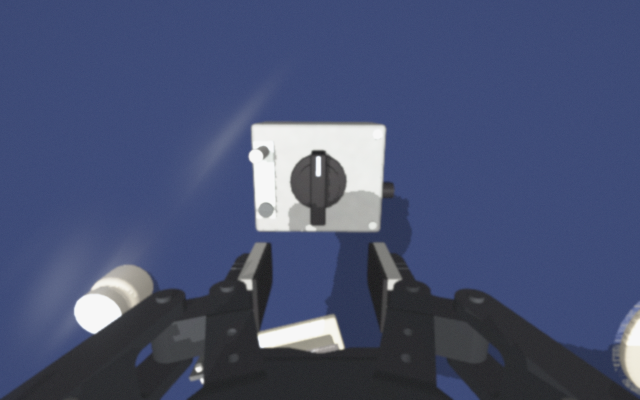

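The stud top is at (256,156), against a prediction of (257,159) for stowed, so the hasp is folded in. The bar is still at off, and I'll turn it back on.

```bash
python3 - <<'E'
from h import *
b=-98.2; g=iso(0,0,.25)
move_ptp(g,down(b-90)); move_gripper(.045,60); print(move_straight(iso(0,0,.09),feed=.1,stop_force=8)); st("at")
move_gripper(0,60); st("grip")
for d in list(range(-80,1,10))+[2]: move_ptp(iso(0,0,.09),down(b+d))
st("turned"); sleep(.3); move_gripper(.045); st("rel"); move_straight(g,feed=.15)
save("wrist","w5.png")
move_ptp([.35,-.45,.3],down(b)); im=get_image("top"); cv2.imwrite("pics/fin.png",im["color"])
c,a,*_=plate(im); print(c,a)
for u in discs(im,(90,150,390,320)): print((rot(a).T@(px2w(im,u,.0085)[:2]-c)).round(4))
E
```

```text
False
at t92.0 pos [ 0.4907 -0.3172  0.0906] F [-0.4  0.8  0.3] M [0.01 0.02 0.03] w 0.0451 j6 9
grip t92.4 pos [ 0.4913 -0.3172  0.0906] F [1.7 0.3 2. ] M [ 0.1  -0.42 -0.09] w 0.0128 j6 9
turned t95.3 pos [ 0.4899 -0.3182  0.0906] F [-1.3 -4.3  6.1] M [-1.32  0.33 -1.1 ] w 0.0132 j6 100
rel t96.0 pos [ 0.49   -0.3165  0.0894] F [0.6 0.1 0.2] M [ 0.02 -0.02 -0.01] w 0.0450 j6 101
[0.50160581 0.29827084] 0.4876045203528889
[0.0438 0.046 ]
[ 0.0441 -0.0444]
[-0.0459 -0.0442]
[-0.047   0.0458]
```

View pics/w5.png

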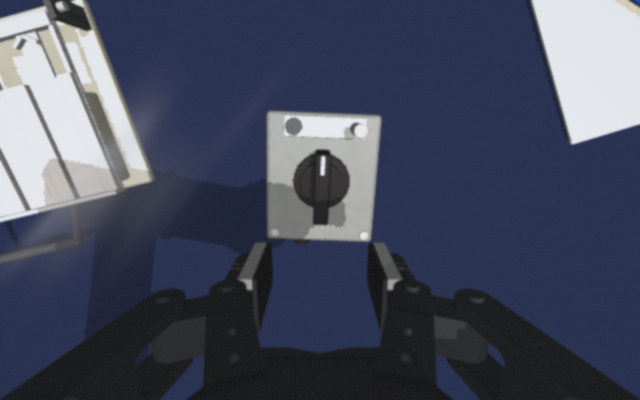

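View pics/fin.png

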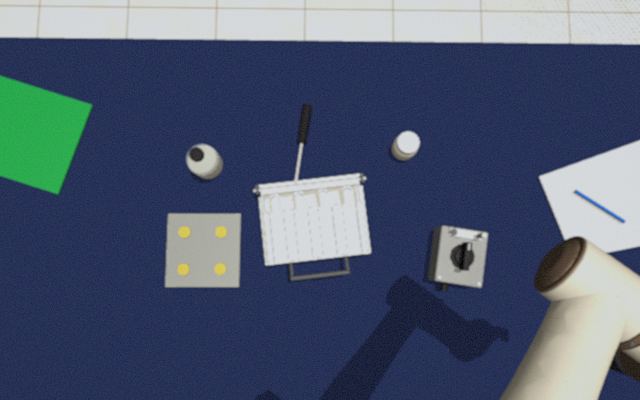

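The wrist view shows the handle bar along the box's x, from (322,152) to (321,222), and the hasp stowed. The top view shows four discs on the plate near (201,250), the tray level, and the bottle, jar and screwdriver where they started. I'm handing in.

```bash
python3 -c "
from h import *
hand_in(); st()"
```

```text
the job is handed in; nothing more can be done
the job is handed in; nothing more can be done
```

The job is done and handed in at about 100 s of the 210 s allowed; the hand-in gives no verdict. I turned the isolator off and swung the hasp out. I tipped the tray to about 0.55 rad until all four discs were in their corners, then let it down level. I laid the discs on the plate, folded the hasp in and turned the handle back to on.

**Last checks:**
- **Discs:** all four lie on the plate within 47 mm of its centre along both edges, with neighbouring centres about 90 mm apart.
- **Isolator:** the wrist picture shows the handle bar along the box's x (on) and the hasp stowed. The hasp stud was within 3 px of its predicted position.
- **Tray and bystanders:** the tray looks level, and the bottle, jar and screwdriver appear unmoved in the top picture.

**Disagreements and failures:**
- **Plate knocked:** it moved about 5 cm during the run, so I measured it again before each placement.
- **Finger width:** readings ran about 1 to 3 mm below the true sizes.
- **Disc positions:** the wrist and top cameras disagreed by about 2 mm, so I used the nominal groove spacing.
- **Blocked views:** one top picture of the isolator and one plate measurement were blocked by the arm; I repeated both another way.

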